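# Reset the bench power box under its push-latch cover

## Task

The power box on the bench has tripped. Press its push-latch cover to pop it open, press the round reset button inside fully down and let it come back up, then push the cover down until it latches shut again and leave it. It is all pressing and pushing with the fingertips: pick nothing up, and leave the other things on the bench where they stand.

Things in the scene. Friction and masses are not known exactly. Their poses are not given: they have to be found in the camera images.
- power_box: grey steel power box fixed to the bench, 180 (its x) x 200 (its y) x 80 mm high. Origin: centre of its underside on the bench, z up; its front, with two socket discs, faces its -x. Its top is open over x -75 to 45, y -65 to 65, shut by the black cover. Inside (box frame): floor z 15; latch housing x -77 to -49, y 18 to 62, up to z 64; fuse caps at x 28, y -45 to 5, up to z 31.
- cover (a joint): cover hinge angle, rad: 0 = latched flush; grows as the free edge rises. A spring lifts it: unlatched it swings up in about 1 s to rest near 1.2 (can give to 1.45). Push-push latch: each full press to the hard stop at -0.086 (edge 10 mm below flush, 2 to 3 N until the stop), then letting go, pops it open or, from open, latches it at 0. A press short of -0.075 may not work the latch.
- cover_hinge (a point): middle of the hinge axis at the rear of the opening, fixed on the box at its x 45, y 0, z 77.5 mm; axes as the box. The axis runs along the box's y; the shut cover reaches from it towards the box's -x. The axis lies in mid-thickness of the cover, 2.5 mm under the outer face. A latch tongue hangs 36 mm below the cover, 91 to 109 mm from the hinge, at the box's y 40.
- cover_press (a point): point on the middle of the cover's outer (top) face, 95 mm from the hinge axis, 23 mm from the free edge, a good place to press. Moves with the cover; its x points from free edge to hinge, its z normal to that face. Cover: flat black plate, 118 mm from hinge to free edge, 126 wide, 5 thick. Open, it stands steep: push its outer face over from behind; straight down on its edge it jams.
- reset_button_top (a point): centre of the round reset button's top, under the cover (not visible while shut): grey cap of 28 mm diameter in a black 44 mm collar, at x -40, y -25 of the box, 51 mm above the bench, that is 29 mm below the box top, pressed straight down.
- reset_button (a joint): travel of the reset button in m: 0 = up, 0.006 = fully down; springs back by itself; 1.5 N to start, 5 N fully down.
- can_left: drinks can, 53 mm diameter, 135 mm tall, 0.27 kg, standing left of the box (its +y). Origin: centre of its underside. Leave alone.
- can_right: the same kind of can, standing right of the box (its -y). Origin: centre of its underside. Leave alone.
- tape_roll: clear tape roll, 42 mm outside diameter, 19 mm high, lying flat on the box's rear top ledge behind the hinge. Origin: centre of its underside. Leave alone.
- dish: glass bowl, 90 mm diameter, 32 mm high, on the bench farther right. Origin: centre of its underside. Leave alone.
- screwdriver: screwdriver, 200 mm long, lying on the bench at the left. Leave alone.
- carton: small cardboard carton 60 x 95 x 50 mm high, on the bench behind the box. Origin: centre of its underside. Leave alone.
- phone: phone, 72 x 148 x 8 mm, lying on the bench behind the box to the right. Origin: centre of its underside. Leave alone.

How it is judged:
By the outcome, as a careful person would: the job done as asked, in the order asked, and still so for the second after the job is handed in, with the robot touching nothing.
It also fails if it takes over 51 s, if anything falls off the work surface, if the arm or the gripper's body presses on something with over 40 N, if the wrist force passes 120 N, or if a joint passes its speed limit or range.

## Robot

A 6-joint arm with a two-finger parallel gripper is mounted at the origin on the work surface. World frame = base frame: x ahead of the robot, y to its left, z up, the work surface at z = 0. Lengths are in m, angles in degrees, forces in N, time in s.
With the tool pointing down it reaches from about 0.3 to 0.75 m from the base axis. Payload 8.5 kg.
Tool frame: the origin (TCP) lies midway between the tips of the shut fingers; the grasp point (between the pads) lies 19 mm behind it (env.tcp_to_grasp is the z of the grasp point in the tool frame, in m); z points along the fingers, y is the line along which they close (so a half turn about z gives the same grasp; the last joint's range is limited). The gripper opens to 85 mm and grips with 20 to 120 N. Pads are 22 mm wide; open, the fingers measure 114 mm over their backs; the gripper's body (76 mm by 85 mm) begins 54 mm behind the grasp point. The pads swing forward as they close: fully open they stand 13 mm farther back than shut.
Start: joints at [-87.107, 21.807, 74.336, -0, 83.858, -12.336], TCP at [0.144, -0.531, 0.192] pointing down, gripper open.
Joint ranges: [-178.18, 178.18], [-50.72, 133.34], [12.68, 142.11], [-81.47, 261.47], [9.98, 163.14], [-165.26, 165.26]. Speed limits (degrees/s): [136.94, 136.94, 180, 180, 180, 180].

## Interface

Orientations are given as a 3x3 rotation matrix whose columns are the frame's x, y, z axes.
In Python, from rig import env, imaging, job, models gives the robot as it stands. The module is installed in compiled form; this text tells all that it offers.
- The arm moves only by the tool jog_arm, never from a script. Its argument "plan" is text: rows parted by semicolons, each of 7 numbers parted by spaces: the turn, a rotation vector about the tool's x, y, z in degrees, then the shift along the tool's x, y, z in cm, then the closure in counts, from 0 (fully open) to 255 (shut). In form: rx ry rz x y z claw; .... A call has 1 to 10 rows; each row shifts and turns the commanded pose from where the row before left it, along the tool's axes as they then stand; what a row does not reach is not made up. A row lasts 1/12 s, in which the tool goes at most 41.7 mm and 7.16 degrees, less where a joint would pass 70% of its speed; a pose out of reach is approached as far as the arm can. A call with a gripper value outside its range is refused whole. The fingers move at their own pace and stop on an object; "grip_force" is the grip in N (left out, the last holds). Time passes only in rows, so rows that do not move let the fingers close. It gives the time, the measured TCP pose, the force, the opening and the grip force at its end, in the units of the state.
- env.observe(): the state, without advancing time (a new reading comes with each control period).
- imaging.get_image(name): name is "side" or "top"; returns a dict with "pixels" (480x640x3 uint8, red, green, blue), "depth" (480x640 float32, m along the optical axis (not along the pixel's ray), 0 where there is no reading), "fov_y" (degrees; the focal length in pixels is half the picture's height over the tangent of half this angle, whatever the lens; pixels are square), "cx", "cy" (the principal point, pixels), "world_from_camera" (4x4, takes a point from camera to world coordinates). Camera axes: x right, y down, z forward; pixel columns grow to the right and rows downward; lengths in m; the calibration is good to about 2 mm. A picture is of the moment at which its call begins.
- job.close_job(): hands the job in; it is judged then, once.
Trained networks look in the newest picture that a camera, given by its name, has taken for a name from the list of things; names that differ only in an ending like _2 or _b are one class to them, and where a whole thing is asked for, a point or a joint stands for the part that bears it (a point fixed in the world has none). Each returns a list of dicts, best first, with "confidence" (0 to 1); they miss things now and then, are a little off and sometimes report something else, mostly with a low value. They report only what shows in the picture. A call takes as long as a camera call.
- models.outline_of(camera, query): "region" (480x640 bool, what is visible of it) and "bbox" ([centre column, centre row, width, height] in pixels, round what is visible of it).
- models.tip_of(camera, query): "at" ([column, row] in pixels: a listed point, or the origin of a listed thing).
The state is a dict: "time_s": time; "q": joint angles; "qvel": joint speeds; "joint_efforts": joint torques, N m; "position": TCP position; "tool_rot": TCP orientation; "ft_force": force on the tool from outside, world axes, zero at the start; "wrist_torque": the same for the moment, N m; "grip_width": finger opening in m; "gripper_force": force on a finger pad.
Only numpy, scipy, OpenCV 4.12 (cv2) and the standard library are available. Lean on these libraries where they do the work, as an engineer would, in place of code of your own. Each camera call takes 0.05 s, during which the arm holds its last target. There are 200 camera calls.

## Working session

There is one attempt and no reset: what is moved stays moved. The work goes in short steps, Python scripts to look and compute and a tool call to move; the robot and the scene stay as the last step left them, time stands still between calls to the robot, and variables do not carry over. Pictures are saved under pics/ and viewed, at most 10 in all, crops included, and the job is handed in when it is done.

Besides the shell and the picture viewer there is one more tool, called after "Call:" as a command line: name --argument value ..., lists and objects as JSON in quotes. jog_arm: Moves the arm, as the interface text tells. Its arguments: {"type":"object","properties":{"plan":{"type":"string"},"grip_force":{"type":"number"}},"required":["plan"]}

```bash
mkdir -p pics; cat > h.py <<'E'
import numpy as np, cv2
from rig import env, imaging, job, models
def w(im,px,r=1):
    c,ro=int(round(px[0])),int(round(px[1]))
    d=im["depth"][max(0,ro-r):ro+r+1,max(0,c-r):c+r+1]; d=np.median(d[d>0])
    f=240/np.tan(np.radians(im["fov_y"]/2))
    p=np.array([(px[0]-im["cx"])/f*d,(px[1]-im["cy"])/f*d,d,1])
    return (im["world_from_camera"]@p)[:3]
def cloud(im):
    f=240/np.tan(np.radians(im["fov_y"]/2)); d=im["depth"]
    v,u=np.mgrid[:480,:640]
    P=np.stack([(u-im["cx"])/f*d,(v-im["cy"])/f*d,d,np.ones_like(d)],-1)
    return (P@im["world_from_camera"].T)[...,:3]
def save(im,n): cv2.imwrite("pics/"+n,im["pixels"][...,::-1])
E
python3 - <<'E'
from h import *
np.set_printoptions(precision=4,suppress=True)
for c in("top","side"):
    im=imaging.get_image(c); save(im,c+"0.png"); print(c,im["world_from_camera"],im["fov_y"])
    C=cloud(im)
    for q in("power_box","cover_press","cover_hinge","can_left","can_right","tape_roll","carton"):
        r=models.tip_of(c,q)
        if r: print(q,r[0]["confidence"],r[0]["at"],w(im,r[0]["at"]))
    r=models.outline_of(c,"cover_press")
    if r:
        m=r[0]["region"]&(im["depth"]>0); p=C[m]; print("cover",r[0]["confidence"],r[0]["bbox"],np.median(p,0))
        print(cv2.boxPoints(cv2.minAreaRect(p[:,:2].astype(np.float32))))
    r=models.outline_of(c,"power_box")
    if r:
        m=r[0]["region"]&(im["depth"]>0); p=C[m]; p=p[abs(p[:,2]-.08)<.008]; print("box",r[0]["confidence"],r[0]["bbox"],np.median(p,0))
        print(cv2.minAreaRect(p[:,:2].astype(np.float32)),cv2.boxPoints(cv2.minAreaRect(p[:,:2].astype(np.float32))))
print(env.observe())
E
```

```text
top [[-0.0342 -0.9758  0.2161  0.4269]
 [-0.9994  0.0322 -0.0127  0.0536]
 [ 0.0054 -0.2164 -0.9763  0.9968]
 [ 0.      0.      0.      1.    ]] 50.120273230523146
power_box 0.61 [400.7, 279.2] [ 0.5664 -0.0943  0.0789]
cover_press 0.7 [402.0, 298.3] [ 0.5317 -0.0943  0.0794]
cover_hinge 0.58 [412.8, 251.2] [ 0.6172 -0.1198  0.0794]
can_left 0.79 [325.0, 275.3] [0.5748 0.0425 0.0985]
can_right 0.72 [376.5, 229.2] [ 0.6608 -0.0557  0.0797]
tape_roll 0.55 [374.4, 227.0] [ 0.665  -0.052   0.0801]
carton 0.86 [380.2, 197.1] [ 0.7322 -0.07    0.0496]
cover 0.7 [403.8, 281.6, 79.9, 78.6] [ 0.5608 -0.1022  0.0798]
[[ 0.4876 -0.1509]
 [ 0.6059 -0.1813]
 [ 0.6377 -0.0574]
 [ 0.5194 -0.027 ]]
box 0.76 [404.1, 277.1, 131.9, 124.3] [ 0.5701 -0.1089  0.0796]
((0.5738322734832764, -0.10640329122543335), (0.2004021853208542, 0.18344169855117798), 75.43451690673828) [[ 0.4599 -0.1803]
 [ 0.6374 -0.2265]
 [ 0.6878 -0.0325]
 [ 0.5103  0.0136]]
side [[ 0.9721 -0.1405  0.1876  0.4346]
 [-0.2344 -0.5932  0.7702 -0.7587]
 [ 0.0031 -0.7927 -0.6096  0.7075]
 [ 0.      0.      0.      1.    ]] 53.67337747802
[... 600 characters left out ...]
6722565, 0.17993362247943878), 75.23519134521484) [[ 0.4612 -0.1824]
 [ 0.6352 -0.2283]
 [ 0.6869 -0.0318]
 [ 0.5129  0.0141]]
{'time_s': 1.0, 'q': array([-87.1081,  21.805 ,  74.3354,   0.001 ,  83.8594, -12.3367]), 'qvel': array([ 0.0851,  0.0436, -0.1213,  0.0346,  0.0296,  0.0015]), 'joint_efforts': array([ -0.0014, -44.8342, -23.1465,  -0.0002,   0.0005,  -0.    ]), 'position': array([ 0.1445, -0.5307,  0.1918]), 'tool_rot': array([[ 0.9649,  0.2627,  0.    ],
       [ 0.2627, -0.9649, -0.    ],
       [ 0.    ,  0.    , -1.    ]]), 'ft_force': array([-0.4305,  0.6401,  0.3935]), 'wrist_torque': array([-0.0227, -0.0521,  0.0188]), 'gripper_force': 0.0, 'grip_width': 0.08547722927810787}
```

View pics/top0.png

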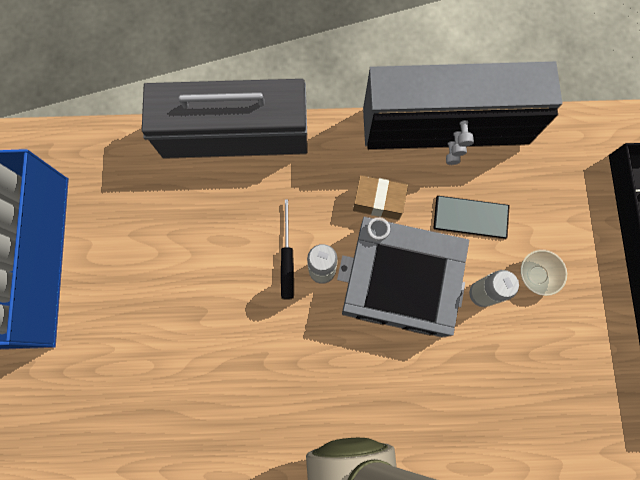

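View pics/side0.png

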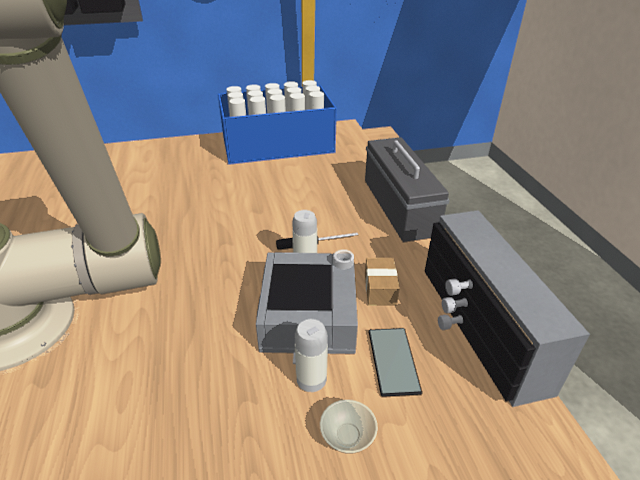

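The top picture shows the black cover at about (405,283), with its free edge towards the robot. The tape roll is at (378,229) on the rear-left ledge, and the cans are at (322,262) and (498,288). The box yaw is about -14.6° with its centre near (0.574, -0.107). I'll turn the tool to the box axes, shut the fingers and move above the press point.

Call:
jog_arm --plan "0 0 6 0 0 0 255; 0 0 6 0 0 0 255; 0 0 6 0 0 0 255; 0 0 6 0 0 0 255; 0 0 5.8 0 0 0 255; 0 0 0 1.29 -2.59 0 255; 0 0 0 1.29 -2.59 0 255; 0 0 0 1.29 -2.59 0 255; 0 0 0 1.29 -2.59 0 255; 0 0 0 1.29 -2.59 0 255"

```text
time_s: 1.83
position: [0.2401, -0.4205, 0.1919]
tool_rot: [[0.968, -0.252, 0.0], [-0.252, -0.968, -0.0], [0.0, 0.0, -1.0]]
ft_force: [0.5, -0.2, 0.4]
grip_width: -0.0002
gripper_force: 0.0
```

Call:
jog_arm --plan "0 0 0 1.29 -2.59 0 255; 0 0 0 1.29 -2.59 0 255; 0 0 0 1.29 -2.59 0 255; 0 0 0 1.29 -2.59 0 255; 0 0 0 1.29 -2.59 0 255; 0 0 0 1.29 -2.59 0 255; 0 0 0 1.29 -2.59 0 255; 0 0 0 1.29 -2.59 0 255; 0 0 0 1.29 -2.59 0 255; 0 0 0 1.29 -2.59 0 255"

```text
time_s: 2.67
position: [0.4303, -0.2021, 0.192]
tool_rot: [[0.968, -0.252, 0.0], [-0.252, -0.968, -0.0], [0.0, 0.0, -1.0]]
ft_force: [0.1, -0.8, -0.6]
grip_width: 0.0002
gripper_force: 0.0
```

```bash
cat >> h.py <<'E'
np.set_printoptions(precision=4,suppress=True)
a=np.radians(-14.6); R=np.array([[np.cos(a),-np.sin(a),0],[np.sin(a),np.cos(a),0],[0,0,1]]); O=np.array([.5739,-.1068,0])
def inbox(): 
    s=env.observe(); return (R.T@(s["position"]-O))*1000, R.T@s["tool_rot"], s["time_s"], s["ft_force"]
def go(x,y,z):
    s=env.observe(); return s["tool_rot"].T@(O+R@(np.array([x,y,z])/1000)-s["position"])*100
E
python3 -c "
from h import *
print(inbox()); print(go(-50,0,90))"
```

```text
(array([-114.9565, -128.4478,  191.9792]), array([[ 1.    ,  0.0004,  0.0004],
       [ 0.0004, -1.    , -0.0001],
       [ 0.0004,  0.0001, -1.    ]]), 2.6667, array([ 0.0555, -0.7517, -0.6297]))
[  6.4975 -12.8432  10.1987]
```

Call:
jog_arm --plan "0 0 0 1.3 -2.57 0 255; 0 0 0 1.3 -2.57 0 255; 0 0 0 1.3 -2.57 0 255; 0 0 0 1.3 -2.57 0 255; 0 0 0 1.3 -2.57 0 255; 0 0 0 0 0 2.5 255; 0 0 0 0 0 2.5 255; 0 0 0 0 0 2.5 255; 0 0 0 0 0 2 255; 0 0 0 0 0 0 255"

```text
time_s: 3.5
position: [0.5228, -0.0945, 0.0933]
tool_rot: [[0.968, -0.252, -0.007], [-0.252, -0.968, 0.003], [-0.007, -0.001, -1.0]]
ft_force: [-0.5, 0.4, 0.2]
grip_width: 0.0002
gripper_force: 0.0
```

```bash
python3 -c "
from h import *
im=imaging.get_image('side'); cv2.imwrite('pics/s1.png',cv2.resize(im['pixels'][200:380,200:440,::-1],(720,540)))
print(inbox()); print(go(-50,0,80))
print([ (r['confidence'],r['at']) for r in models.tip_of('side','cover_press')])"
```

```text
(array([-51.3518,  -1.1611,  95.6614]), array([[ 1.    ,  0.0005, -0.0036],
       [ 0.0005, -1.    ,  0.0006],
       [-0.0036, -0.0006, -1.    ]]), 3.55, array([-0.1906, -0.5982,  0.7888]))
[ 0.1409 -0.1152  1.5657]
[(0.88, [281.5, 280.9])]
```

View pics/s1.png

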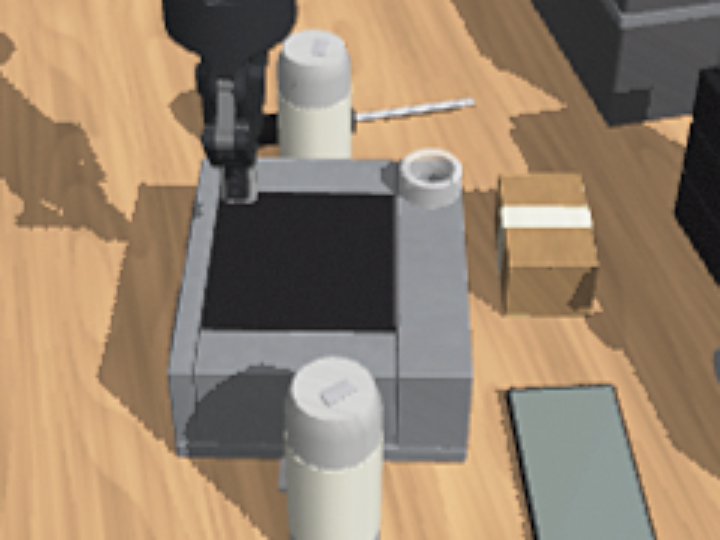

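The shut fingertips hang about 15 mm above the front half of the cover, at crop (238,190). Next I press down 23 mm, then an extra 1 mm.

Call:
jog_arm --plan "0 0 0 0.1 0 1.0 255; 0 0 0 0 0 0.5 255; 0 0 0 0 0 0.3 255; 0 0 0 0 0 0.2 255; 0 0 0 0 0 0.2 255; 0 0 0 0 0 0.1 255; 0 0 0 0 0 0 255; 0 0 0 0 0 0 255"

```text
time_s: 4.27
position: [0.5258, -0.0956, 0.074]
tool_rot: [[0.968, -0.252, 0.0], [-0.252, -0.968, -0.0], [0.0, 0.0, -1.0]]
ft_force: [-0.6, 0.8, 0.4]
grip_width: -0.0002
gripper_force: 0.0
```

```bash
python3 -c "
from h import *
print(inbox()); print(go(-50,0,71))"
```

```text
(array([-49.372 ,  -1.3152,  73.9747]), array([[ 1.    ,  0.0005,  0.0003],
       [ 0.0005, -1.    , -0.    ],
       [ 0.0003,  0.    , -1.    ]]), 4.2667, array([-0.5626,  0.8327,  0.4434]))
[-0.0628 -0.1316  0.2975]
```

Call:
jog_arm --plan "0 0 0 0 0 0.1 255; 0 0 0 0 0 0.1 255; 0 0 0 0 0 0 255"

```text
time_s: 4.52
position: [0.5256, -0.0956, 0.0717]
tool_rot: [[0.968, -0.252, -0.0], [-0.252, -0.968, 0.0], [-0.0, -0.0, -1.0]]
ft_force: [-0.3, -0.1, -0.1]
grip_width: 0.0
gripper_force: 0.0
```

Call:
jog_arm --plan "0 0 0 0 0 0.1 255; 0 0 0 0 0 0 255; 0 0 0 0 0 0 255"

```text
time_s: 4.77
position: [0.5257, -0.0956, 0.0708]
tool_rot: [[0.968, -0.252, -0.0], [-0.252, -0.968, 0.0], [-0.0, -0.0, -1.0]]
ft_force: [-0.0, -0.1, 0.4]
grip_width: 0.0
gripper_force: 0.0
```

```bash
python3 -c "
from h import *
im=imaging.get_image('side'); cv2.imwrite('pics/s2.png',cv2.resize(im['pixels'][220:370,220:420,::-1],(800,600),interpolation=cv2.INTER_CUBIC))
C=(cloud(im)-O)@R*1000
r=models.outline_of('side','cover_press')[0]; p=C[r['region']]; print(np.percentile(p,[2,10,50,90,98],axis=0))
A=np.c_[p[:,:2],np.ones(len(p))]; print(np.linalg.lstsq(A,p[:,2],rcond=None)[0])"
```

```text
[[-68.7484 -62.4297  78.1584]
 [-57.1753 -54.7429  79.0108]
 [ -9.5273 -10.0102  80.4962]
 [ 34.4427  44.5759  81.9202]
 [ 43.8467  58.4688  82.9046]]
[ 0.0834 -0.4522 78.7858]
```

View pics/s2.png

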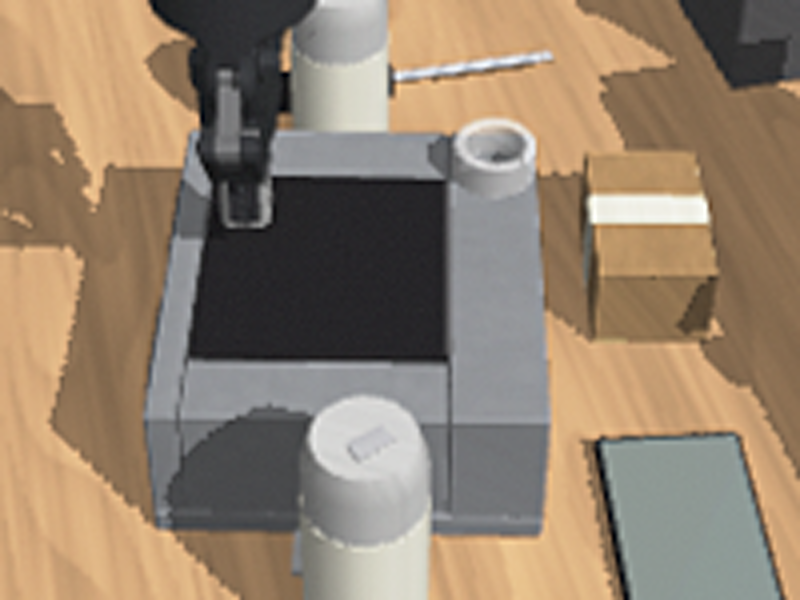

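```bash
cat >> h.py <<'E'
def cover(cam='side'):
    im=imaging.get_image(cam); C=(cloud(im)-O)@R*1000
    r=models.outline_of(cam,'cover_press')
    p=C[r[0]['region']&(im['depth']>0)]
    m=np.ones(len(p),bool)
    for _ in range(6):
        q=p[m]; c=q.mean(0); n=np.linalg.svd(q-c,full_matrices=False)[2][2]; n*=np.sign(n[2])
        m=abs((p-c)@n)<3
    print('cover c',c,'n',n,'theta',np.arctan2(n[0],n[2]),m.mean(),r[0]['confidence']); return im
E
python3 -c "
from h import *
cover();cover('top')
print(inbox())"
```

```text
cover c [-9.8459 -9.2037 80.504 ] n [0.0054 0.0001 1.    ] theta 0.005392898095348413 0.9752457226064798 0.94
cover c [ 3.7577 56.8951 94.4212] n [ 0.2472 -0.9652  0.0853] theta 1.2386157702003617 0.1782477341389728 0.67
(array([-49.464 ,  -1.2844,  70.8653]), array([[ 1.    ,  0.0005,  0.0001],
       [ 0.0005, -1.    ,  0.    ],
       [ 0.0001, -0.    , -1.    ]]), 5.0667, array([ 0.2171, -0.6789,  0.8041]))
```

```bash
python3 -c "
from h import *
im=imaging.get_image('side'); C=(cloud(im)-O)@R*1000
s=env.observe(); f=240/np.tan(np.radians(im['fov_y']/2)); T=np.linalg.inv(im['world_from_camera'])
p=T@np.r_[s['position'],1]; print('tcp px',p[0]/p[2]*f+im['cx'],p[1]/p[2]*f+im['cy'],inbox()[0])
for r in range(262,282): print(r,C[r,281].round(1),C[r,284].round(1),im['pixels'][r,281])"
```

```text
tcp px 282.59728577827406 289.16585466515056 [-49.466   -1.3033  70.844 ]
262 [-43.2 -54.3 185. ] [-38.1 -54.4 185.2] [25 26 27]
263 [-43.9 -48.9 178.1] [-38.7 -49.3 178.5] [27 28 30]
264 [-46.2 -30.6 160.1] [-39.4 -43.8 171.5] [28 28 29]
265 [-46.3 -30.6 157.7] [-40.2 -37.4 163.7] [30 32 35]
266 [-48.5 -12.7 139.9] [-42.8 -15.1 142. ] [40 40 42]
267 [-48.7 -12.4 137.2] [-42.6 -17.6 141.8] [45 44 46]
268 [-48.6 -14.2 136.3] [-42.8 -16.4 138.4] [45 45 48]
269 [-48.6 -14.7 134.3] [-43.  -16.2 135.7] [46 47 48]
270 [-48.8 -14.3 131.5] [-43.2 -15.1 132.3] [49 50 51]
271 [-48.6 -16.4 131. ] [-43.3 -14.7 129.6] [45 44 47]
272 [-49.5 -10.4 123.2] [-43.2 -16.9 129.1] [44 44 45]
273 [-49.3 -12.7 122.8] [-43.5 -14.8 124.8] [47 47 50]
274 [-49.  -16.3 123.5] [-43.4 -16.9 124.2] [43 44 47]
275 [-49.3 -15.  119.8] [-43.7 -14.8 119.8] [63 63 63]
276 [-50.4  -6.7 109.8] [-44.3 -10.3 113.3] [88 89 88]
277 [-54.1  22.9  80.4] [-48.3  23.9  79.6] [31 29 33]
278 [-54.   21.6  79. ] [-48.   20.5  80. ] [36 35 36]
279 [-53.3  14.8  82.5] [-47.7  16.3  81.3] [39 38 40]
280 [-53.5  15.6  79.1] [-47.6  14.9  79.9] [36 35 37]
281 [-53.2  11.5  80.3] [-47.4  12.1  79.9] [40 38 42]
```

The camera shows the real fingertips near z ≈ 0.11, about 35 mm above the reported TCP. The cover hasn't been touched yet. I'll go on down, watching the force.

```bash
python3 -c "
from h import *
print(env.tcp_to_grasp)
im=imaging.get_image('top'); C=(cloud(im)-O)@R*1000
print('bench z',C[400,150:250,2].mean())
im=imaging.get_image('side'); C=(cloud(im)-O)@R*1000
m=(abs(C[...,0]+50)<30)&(abs(C[...,1])<40)&(C[...,2]>86)&(im['depth']>0)&(C[...,2]<160)
print(m.sum(),np.percentile(C[m],[0,2,5,10,50,98],axis=0)); print('bench',C[300:330,50:120,2].mean())
for z in range(88,150,6):
    k=m&(abs(C[...,2]-z)<3)
    if k.any(): print(z,C[k].min(0).round(),C[k].max(0).round(),k.sum())"
```

```text
-0.0187
bench z 19.109345309353717
148 [[-60.1776 -33.2492 109.7884]
 [-59.5711 -31.5784 111.2869]
 [-58.7412 -17.3673 112.104 ]
 [-57.2327 -16.6104 116.0054]
 [-47.3205 -13.5102 129.9234]
 [-37.0686  -4.6624 159.3797]]
bench 7.53945642312085
112 [-60. -10. 110.] [-39.  -6. 114.] 13
118 [-59. -16. 115.] [-39.  -6. 121.] 19
124 [-59. -18. 121.] [-38.  -7. 127.] 28
130 [-60. -17. 127.] [-38.  -7. 133.] 31
136 [-60. -17. 133.] [-38.  -4. 138.] 30
142 [-56. -18. 139.] [-43. -12. 142.] 14
148 [-37. -11. 151.] [-37. -11. 151.] 1
```

Call:
jog_arm --plan "0 0 0 0 0 0.8 255; 0 0 0 0 0 0.8 255; 0 0 0 0 0 0.6 255; 0 0 0 0 0 0 255"

```text
time_s: 5.55
position: [0.5248, -0.0952, 0.047]
tool_rot: [[0.968, -0.252, -0.003], [-0.252, -0.968, 0.001], [-0.003, -0.0, -1.0]]
ft_force: [-0.1, -0.1, -0.4]
grip_width: 0.0
gripper_force: 0.0
```

Call:
jog_arm --plan "0 0 0 0 0 0.2 255; 0 0 0 0 0 0.2 255; 0 0 0 0 0 0 255"

```text
time_s: 5.8
position: [0.5256, -0.0956, 0.0446]
tool_rot: [[0.968, -0.252, -0.0], [-0.252, -0.968, 0.0], [-0.0, -0.0, -1.0]]
ft_force: [0.9, 0.3, 0.0]
grip_width: 0.0002
gripper_force: 0.0
```

Call:
jog_arm --plan "0 0 0 0 0 0.2 255; 0 0 0 0 0 0.2 255; 0 0 0 0 0 0 255"

```text
time_s: 6.05
position: [0.5258, -0.0956, 0.0407]
tool_rot: [[0.968, -0.252, 0.0], [-0.252, -0.968, -0.0], [0.0, 0.0, -1.0]]
ft_force: [-0.5, -0.2, 1.2]
grip_width: 0.0
gripper_force: 0.7
```

Call:
jog_arm --plan "0 0 0 0 0 0.2 255; 0 0 0 0 0 0.2 255; 0 0 0 0 0 0 255"

```text
time_s: 6.3
position: [0.5258, -0.0956, 0.0366]
tool_rot: [[0.968, -0.252, 0.0], [-0.252, -0.968, -0.0], [0.0, 0.0, -1.0]]
ft_force: [-0.0, -0.1, 1.9]
grip_width: 0.0001
gripper_force: 0.9
```

Call:
jog_arm --plan "0 0 0 0 0 0.2 255; 0 0 0 0 0 0.1 255; 0 0 0 0 0 0 255"

```text
time_s: 6.55
position: [0.5259, -0.0956, 0.0337]
tool_rot: [[0.968, -0.252, 0.0], [-0.252, -0.968, -0.0], [0.0, -0.0, -1.0]]
ft_force: [0.1, -0.6, 2.4]
grip_width: 0.0001
gripper_force: 1.0
```

Call:
jog_arm --plan "0 0 0 0 0 0.1 255; 0 0 0 0 0 0 255; 0 0 0 0 0 0 255"

```text
time_s: 6.8
position: [0.5259, -0.0956, 0.0329]
tool_rot: [[0.968, -0.252, 0.0], [-0.252, -0.968, -0.0], [0.001, 0.0, -1.0]]
ft_force: [1.0, -0.9, 2.3]
grip_width: -0.0001
gripper_force: 1.1
```

Call:
jog_arm --plan "0 0 0 0 0 0.1 255; 0 0 0 0 0 0 255; 0 0 0 0 0 0 255"

```text
time_s: 7.05
position: [0.5259, -0.0957, 0.032]
tool_rot: [[0.968, -0.252, 0.001], [-0.252, -0.968, -0.0], [0.001, 0.0, -1.0]]
ft_force: [1.3, -0.2, 3.0]
grip_width: 0.0001
gripper_force: 1.8
```

Call:
jog_arm --plan "0 0 0 0 0 0.1 255; 0 0 0 0 0 0 255; 0 0 0 0 0 0 255"

```text
time_s: 7.3
position: [0.526, -0.0957, 0.0311]
tool_rot: [[0.968, -0.252, 0.001], [-0.252, -0.968, -0.0], [0.001, 0.0, -1.0]]
ft_force: [1.3, -0.7, 5.8]
grip_width: -0.0003
gripper_force: 2.6
```

Call:
jog_arm --plan "0 0 0 0 0 0.1 255; 0 0 0 0 0 0 255; 0 0 0 0 0 0 255"

```text
time_s: 7.55
position: [0.5261, -0.0957, 0.0302]
tool_rot: [[0.968, -0.252, 0.001], [-0.252, -0.968, -0.0], [0.001, 0.0, -1.0]]
ft_force: [0.4, 0.1, 7.5]
grip_width: -0.0002
gripper_force: 3.3
```

Call:
jog_arm --plan "0 0 0 0 0 0.2 255; 0 0 0 0 0 0 255; 0 0 0 0 0 0 255"

```text
time_s: 7.8
position: [0.5263, -0.0958, 0.0285]
tool_rot: [[0.968, -0.252, 0.002], [-0.252, -0.968, -0.001], [0.002, 0.0, -1.0]]
ft_force: [1.5, -0.3, 10.2]
grip_width: 0.0001
gripper_force: 4.7
```

Call:
jog_arm --plan "0 0 0 0 0 -0.5 255; 0 0 0 -0.5 0 -1.5 255; 0 0 0 -2 0 -2 255; 0 0 0 -2.5 0 -3 255; 0 0 0 -2.5 0 -3 255; 0 0 0 0 0 -3 255; 0 0 0 0 0 0 255; 0 0 0 0 0 0 255; 0 0 0 0 0 0 255; 0 0 0 0 0 0 255"

```text
time_s: 8.63
position: [0.4525, -0.0765, 0.1564]
tool_rot: [[0.968, -0.252, -0.003], [-0.252, -0.968, 0.001], [-0.003, -0.001, -1.0]]
ft_force: [-1.5, -0.2, -0.5]
grip_width: -0.0001
gripper_force: 0.0
```

```bash
python3 -c "
from h import *
im=cover(); cv2.imwrite('pics/s3.png',cv2.resize(im['pixels'][200:380,200:440,::-1],(800,600),interpolation=cv2.INTER_CUBIC))
print(inbox())
for c in('side','top'):
  im=imaging.get_image(c)
  for r in models.tip_of(c,'reset_button_top'): print(c,r['confidence'],(w(im,r['at'])-O)@R*1000)"
```

```text
cover c [ -6.4035 140.9206 114.8586] n [0.8907 0.2368 0.3881] theta 1.1598231530424195 0.18833333333333332 0.28
(array([-124.898 ,   -1.2727,  156.6149]), array([[ 1.    ,  0.0005, -0.0028],
       [ 0.0005, -1.    ,  0.0005],
       [-0.0028, -0.0005, -1.    ]]), 8.7333, array([-0.1816,  0.5153, -0.3246]))
side 0.7 [-28.8749 -17.6855  53.7347]
```

View pics/s3.png

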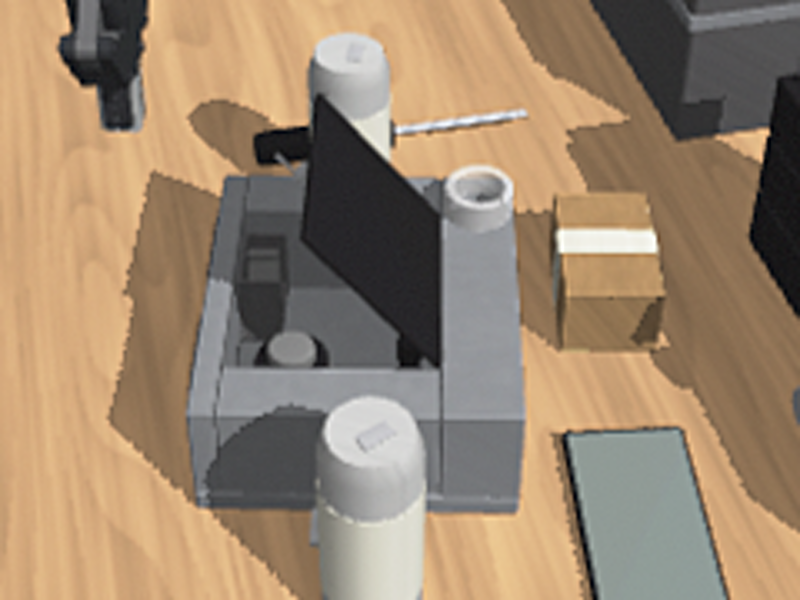

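The cover is open. The button cap shows at crop (293,350), and the fingers hang at the upper left. I'll locate the cap and recheck the fingertip offset.

```bash
python3 -c "
from h import *
for cam in('side',):
  im=imaging.get_image(cam); C=(cloud(im)-O)@R*1000
  for u,v in((288,305),(285,305),(291,305),(288,302),(288,308)): print(u,v,C[v,u].round(1))
  m=(np.hypot(C[...,0]+40,C[...,1]+25)<25)&(abs(C[...,2]-51)<4)&(im['pixels'].mean(-1)>70)
  print(m.sum(),C[m].mean(0),C[m].min(0),C[m].max(0))
  m=(abs(C[...,0]+125)<25)&(abs(C[...,1])<40)&(C[...,2]>130)&(im['depth']>0); print('tip',C[m].min(0))
r=models.tip_of('side','reset_button_top'); print(r)
im=imaging.get_image('top'); C=(cloud(im)-O)@R*1000
m=(np.hypot(C[...,0]+40,C[...,1]+25)<25)&(abs(C[...,2]-51)<4)
if m.any(): print(m.sum(),C[m].mean(0),C[m].min(0),C[m].max(0))
m=(abs(C[...,2]-80)<5)&(abs(C[...,0])<110)&(abs(C[...,1])<120)&(im['depth']>0)
print(cv2.minAreaRect(C[m][:,:2].astype(np.float32)))
"
```

```text
288 305 [-37.4 -30.9  58.1]
285 305 [-43.5 -27.7  54.6]
291 305 [-31.9 -29.4  56.6]
288 302 [-38.3 -19.6  54.7]
288 308 [-37.1 -36.8  56.1]
78 [-38.4321 -28.8595  53.0099] [-54.4075 -38.4884  47.2496] [-26.1975 -12.9087  54.9805]
tip [-149.9604  -39.9935  195.8272]
[{'at': [290.5, 303.3], 'confidence': 0.45}]
((0.8428802490234375, 0.6361083984375), (180.88229370117188, 199.83721923828125), 0.06826705485582352)
```

Call:
jog_arm --plan "0 0 0 2.2 0.8 0 255; 0 0 0 2.2 0.8 0 255; 0 0 0 2.1 0.8 0 255; 0 5 0 0 0 0 255; 0 5 0 0 0 0 255; 0 0 0 0 0 2 255; 0 0 0 0 0 2 255; 0 0 0 0 0 1.5 255; 0 0 0 0 0 0 255; 0 0 0 0 0 0 255"

```text
time_s: 9.92
position: [0.5191, -0.1186, 0.1035]
tool_rot: [[0.953, -0.252, 0.167], [-0.248, -0.968, -0.043], [0.172, -0.0, -0.985]]
ft_force: [0.1, -0.2, -0.5]
grip_width: 0.0002
gripper_force: 0.0
```

```bash
cat >> h.py <<'E'
def tip(d=39.5):
    b,T,t,f=inbox(); t_=b-T[:,2]*d; print('tip est',t_,'zaxis',T[:,2],'t',t,'f',f); return t_,T
def tgo(x,y,z):
    t_,T=tip(); print('go',T.T@(np.array([x,y,z])-t_)/10)
E
python3 -c "
from h import *
im=imaging.get_image('side'); C=(cloud(im)-O)@R*1000
tgo(-35,-25,58)
t_,_=tip()
m=(abs(C[...,0]-t_[0])<30)&(abs(C[...,1]-t_[1])<22)&(C[...,2]>t_[2]-15)&(C[...,2]<t_[2]+50)&(im['depth']>0)
for z in range(int(t_[2])-15,int(t_[2])+40,6):
    k=m&(abs(C[...,2]-z)<3)
    if k.any(): print(z,C[k].min(0).round(),C[k].max(0).round(),k.sum())
save(im,'s4.png')
"
```

```text
tip est [-56.4993 -25.3562 143.1818] zaxis [ 0.1742  0.     -0.9847] t 9.9667 f [-0.3544 -0.5895  0.8635]
go [ 0.6334 -0.0353  8.7624]
tip est [-56.4993 -25.3562 143.1818] zaxis [ 0.1742  0.     -0.9847] t 9.9667 f [-0.3544 -0.5895  0.8635]
140 [-67. -33. 141.] [-61. -31. 143.] 4
146 [-68. -36. 144.] [-47. -30. 149.] 15
152 [-69. -40. 149.] [-47. -18. 155.] 32
158 [-71. -40. 155.] [-48. -20. 161.] 38
164 [-71. -41. 161.] [-48. -24. 167.] 34
170 [-72. -41. 167.] [-50. -20. 173.] 37
176 [-69. -41. 173.] [-51. -20. 179.] 19
182 [-52. -33. 182.] [-52. -33. 185.] 2
```

Call:
jog_arm --plan "0 0 0 0.6 0 2 255; 0 0 0 0 0 2 255; 0 0 0 0 0 2 255; 0 0 0 0 0 1.5 255; 0 0 0 0 0 1.0 255; 0 0 0 0 0 0 255; 0 0 0 0 0 0 255"

```text
time_s: 10.55
position: [0.5396, -0.1241, 0.0217]
tool_rot: [[0.953, -0.251, 0.169], [-0.248, -0.968, -0.044], [0.174, 0.0, -0.985]]
ft_force: [-0.4, -0.2, -0.5]
grip_width: -0.0
gripper_force: 0.0
```

```bash
python3 -c "
from h import *
tgo(-35,-25,53)
im=imaging.get_image('side'); cv2.imwrite('pics/s5.png',cv2.resize(im['pixels'][200:380,200:440,::-1],(800,600),interpolation=cv2.INTER_CUBIC))
"
```

```text
tip est [-35.7468 -25.3407  60.6315] zaxis [ 0.1744 -0.0001 -0.9847] t 10.55 f [-0.3866 -0.2141 -0.4926]
go [-0.0596 -0.0342  0.7645]
```

View pics/s5.png

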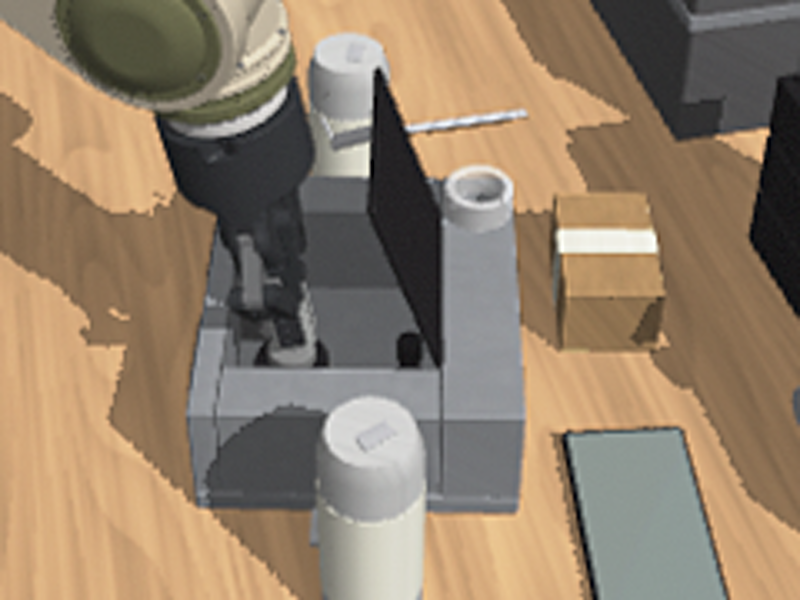

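The fingertips stand right over the button cap at crop (290,345), clear of the cover. Pressing straight down.

Call:
jog_arm --plan "0 0 0 -0.08 0 0.4 255; 0 0 0 -0.07 0 0.4 255; 0 0 0 -0.03 0 0.2 255; 0 0 0 -0.03 0 0.2 255; 0 0 0 0 0 0 255; 0 0 0 0 0 0 255"

```text
time_s: 11.1
position: [0.5401, -0.1243, 0.0109]
tool_rot: [[0.953, -0.251, 0.171], [-0.247, -0.968, -0.045], [0.177, 0.001, -0.984]]
ft_force: [-5.3, 1.7, 19.1]
grip_width: 0.0001
gripper_force: 9.8
```

Call:
jog_arm --plan "0 0 0 -0.03 0 0.2 255; 0 0 0 0 0 0 255; 0 0 0 0 0 0 255"

```text
time_s: 11.35
position: [0.5403, -0.1244, 0.0104]
tool_rot: [[0.952, -0.251, 0.173], [-0.247, -0.968, -0.046], [0.179, 0.001, -0.984]]
ft_force: [-10.9, 2.9, 36.6]
grip_width: -0.0004
gripper_force: 18.4
```

Call:
jog_arm --plan "0 0 0 -0.03 0 0.2 255; 0 0 0 0 0 0 255; 0 0 0 0 0 0 255"

```text
time_s: 11.6
position: [0.5406, -0.1245, 0.01]
tool_rot: [[0.952, -0.251, 0.174], [-0.246, -0.968, -0.047], [0.18, 0.002, -0.984]]
ft_force: [-18.2, 5.5, 55.2]
grip_width: 0.0
gripper_force: 27.3
```

The force is already 55 N, so this is a hard stop. I'll back off in small steps: if the spring force drops gradually over 6 mm, the button was fully down.

Call:
jog_arm --plan "0 0 0 0.09 0 -0.6 255; 0 0 0 0 0 0 255; 0 0 0 0 0 0 255"

```text
time_s: 11.85
position: [0.5399, -0.1243, 0.012]
tool_rot: [[0.953, -0.252, 0.171], [-0.248, -0.968, -0.045], [0.176, 0.001, -0.984]]
ft_force: [1.8, -0.8, 4.9]
grip_width: -0.0
gripper_force: 2.2
```

Call:
jog_arm --plan "0 0 0 0.03 0 -0.2 255; 0 0 0 0 0 0 255; 0 0 0 0 0 0 255"

```text
time_s: 12.1
position: [0.5397, -0.1241, 0.0131]
tool_rot: [[0.953, -0.252, 0.169], [-0.248, -0.968, -0.044], [0.175, 0.0, -0.985]]
ft_force: [2.7, -0.6, 3.4]
grip_width: 0.0001
gripper_force: 1.9
```

Call:
jog_arm --plan "0 0 0 0.03 0 -0.2 255; 0 0 0 0 0 0 255; 0 0 0 0 0 0 255"

```text
time_s: 12.35
position: [0.539, -0.1238, 0.0148]
tool_rot: [[0.953, -0.252, 0.168], [-0.248, -0.968, -0.044], [0.173, -0.0, -0.985]]
ft_force: [2.2, -0.9, 3.4]
grip_width: -0.0
gripper_force: 1.4
```

Call:
jog_arm --plan "0 0 0 0.03 0 -0.2 255; 0 0 0 0 0 0 255; 0 0 0 0 0 0 255"

```text
time_s: 12.6
position: [0.5386, -0.1237, 0.0167]
tool_rot: [[0.953, -0.252, 0.167], [-0.248, -0.968, -0.043], [0.173, -0.0, -0.985]]
ft_force: [0.8, -0.4, 1.5]
grip_width: -0.0003
gripper_force: 0.9
```

The force fell from 5 N to 1.5 N over about 5 mm of lift, so the button went fully down and sprang back. Now up, untilt, and over behind the cover.

Call:
jog_arm --plan "0 0 0 0 0 -1.5 255; 0 0 0 0 0 -2.5 255; 0 0 0 0 0 -3 255; 0 0 0 0 0 -3 255; 0 0 0 0 0 -3 255; 0 0 0 0 0 -3 255; 0 0 0 0 0 -3 255; 0 -5 0 0 -1 0 255; 0 -5 0 0 -1 0 255; 0 0 0 0 0 0 255"

```text
time_s: 13.43
position: [0.513, -0.0954, 0.2036]
tool_rot: [[0.968, -0.251, -0.004], [-0.251, -0.968, 0.002], [-0.005, -0.0, -1.0]]
ft_force: [-1.3, 0.3, -1.2]
grip_width: 0.0001
gripper_force: 0.0
```

```bash
python3 -c "
from h import *
tgo(75,0,240)
im=imaging.get_image('side'); C=(cloud(im)-O)@R*1000
m=(im['depth']>0)&(abs(C[...,1])<60)&(C[...,0]<50)&(C[...,0]>-60)&(C[...,2]>95)&(C[...,2]<200)&(im['pixels'].max(-1)<60)
p=C[m]; print(m.sum(),np.percentile(p,[1,50,99],axis=0)); print('theta',np.degrees(np.arctan2(p[:,2]-77.5,45-p[:,0])).mean())
m=(np.hypot(C[...,0]+40,C[...,1]+25)<12)&(C[...,2]>40)&(C[...,2]<60)&(im['pixels'].mean(-1)>70); print('btn',m.sum(),C[m].mean(0))
"
```

```text
tip est [-61.6201  -4.325  243.0868] zaxis [-0.0045  0.0004 -1.    ] t 13.4333 f [-1.2832  0.2853 -1.2135]
go [13.6638 -0.4139  0.2468]
762 [[  9.0743 -59.5321  97.3265]
 [ 24.8172  -7.7076 151.801 ]
 [ 41.5923  54.0845 191.5489]]
theta 75.4805772148906
btn 89 [-39.9461 -25.3879  55.1907]
```

Call:
jog_arm --plan "0 0 0 2.7 -0.1 0 255; 0 0 0 2.7 -0.1 0 255; 0 0 0 2.8 -0.1 0 255; 0 0 0 2.8 -0.1 0 255; 0 0 0 2.7 0 0 255; 0 0 0 0 0 2.5 255; 0 0 0 0 0 2.5 255; 0 0 0 0 0 2.5 255; 0 0 0 0 0 1.5 255; 0 0 0 0 0 0 255"

```text
time_s: 14.32
position: [0.6432, -0.1263, 0.1096]
tool_rot: [[0.968, -0.252, -0.007], [-0.252, -0.968, 0.003], [-0.008, -0.001, -1.0]]
ft_force: [0.8, -0.2, -0.4]
grip_width: -0.0002
gripper_force: 0.0
```

```bash
python3 -c "
from h import *
tgo(75,0,150)
im=imaging.get_image('side'); cv2.imwrite('pics/s6.png',cv2.resize(im['pixels'][200:380,200:440,::-1],(800,600),interpolation=cv2.INTER_CUBIC))
h=np.array([45,77.5])
for th in(1.3,1.1,.9,.7,.5,.3,.15,0):
    r=85+ (1.3-th)*9
    c=h+r*np.array([-np.cos(th),np.sin(th)])+2.5*np.array([np.sin(th),np.cos(th)])
    print(th,c+np.array([11,0]))
"
```

```text
tip est [ 72.2401  -1.4393 149.0652] zaxis [-0.0078  0.0011 -1.    ] t 14.3167 f [ 0.7834 -0.1836 -0.3548]
go [ 0.2753 -0.144  -0.0955]
1.3 [ 35.6715 160.0712]
1.1 [ 18.8559 155.9908]
0.9 [  2.8837 148.4568]
0.7 [-11.5312 137.6494]
0.5 [-23.7145 123.897 ]
0.3 [-33.0628 107.6672]
0.15 [-37.9057  94.2209]
0 [-40.7  80. ]
```

View pics/s6.png

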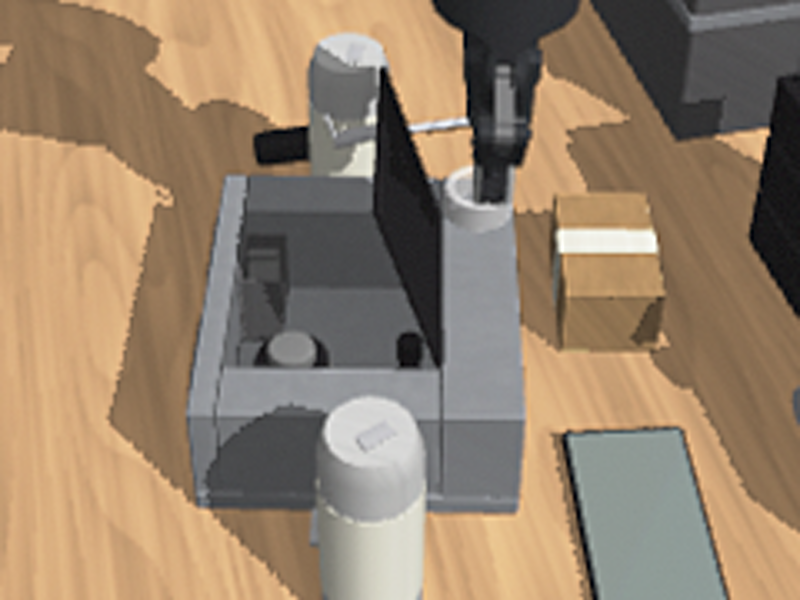

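The fingers stand behind the open cover, at crop (490,195) above the rear ledge. I'll push the cover over along its arc.

Call:
jog_arm --plan "0 0 0 -1.3 0 -0.1 255; 0 0 0 -1.3 0 -0.1 255; 0 0 0 -1.3 0 -0.1 255; 0 0 0 -1.3 0 -0.1 255; 0 0 0 -0.8 0 0.3 255; 0 0 0 -0.8 0 0.3 255; 0 0 0 -0.7 0 0.5 255; 0 0 0 -0.7 0 0.5 255; 0 0 0 0 0 0 255"

```text
time_s: 15.12
position: [0.5655, -0.106, 0.1029]
tool_rot: [[0.968, -0.252, 0.001], [-0.252, -0.968, -0.0], [0.001, 0.0, -1.0]]
ft_force: [0.8, 0.5, -0.1]
grip_width: -0.0002
gripper_force: 0.0
```

Call:
jog_arm --plan "0 0 0 -0.6 0 0.7 255; 0 0 0 -0.6 0 0.7 255; 0 0 0 -0.5 0 0.8 255; 0 0 0 -0.5 0 0.8 255; 0 0 0 -0.3 0 0.7 255; 0 0 0 -0.2 0 0.7 255; 0 0 0 0 0 0 255"

```text
time_s: 15.7
position: [0.5399, -0.0994, 0.0574]
tool_rot: [[0.968, -0.252, -0.001], [-0.252, -0.968, 0.0], [-0.001, -0.0, -1.0]]
ft_force: [-0.4, -0.1, 1.1]
grip_width: -0.0001
gripper_force: 0.6
```

```bash
python3 -c "
from h import *
tgo(-50,0,80)
im=cover(); cv2.imwrite('pics/s7.png',cv2.resize(im['pixels'][200:380,200:440,::-1],(800,600),interpolation=cv2.INTER_CUBIC))
"
```

```text
tip est [-34.7256  -1.3699  96.9467] zaxis [-0.0009  0.0001 -1.    ] t 15.7 f [-0.4176 -0.1453  1.1102]
go [-1.5259 -0.1375  1.696 ]
cover c [-7.7495 -9.8376 90.4444] n [0.1874 0.0002 0.9823] theta 0.18854379363252163 0.966147859922179 0.96
```

View pics/s7.png

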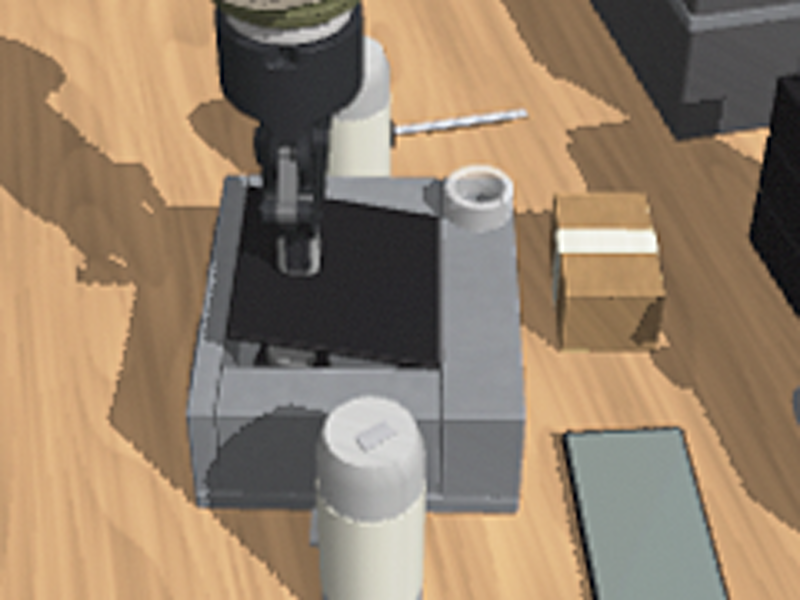

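The cover is nearly shut, at θ ≈ 0.19, with the fingertips on its outer face at crop (298,265). I'll move to the press point and press to the stop.

Call:
jog_arm --plan "0 0 0 -0.5 0 0.4 255; 0 0 0 -0.5 0 0.4 255; 0 0 0 -0.5 0 0.4 255; 0 0 0 0 0 0.5 255; 0 0 0 0 0 0.4 255; 0 0 0 0 0 0.3 255; 0 0 0 0 0 0.2 255; 0 0 0 0 0 0 255; 0 0 0 0 0 0 255"

```text
time_s: 16.55
position: [0.5254, -0.0954, 0.0319]
tool_rot: [[0.968, -0.251, -0.001], [-0.251, -0.968, 0.0], [-0.001, -0.0, -1.0]]
ft_force: [-3.2, 0.2, 2.8]
grip_width: -0.0
gripper_force: 1.8
```

Call:
jog_arm --plan "0 0 0 0 0 0.15 255; 0 0 0 0 0 0.15 255; 0 0 0 0 0 0 255; 0 0 0 0 0 0 255"

```text
time_s: 16.88
position: [0.5258, -0.0956, 0.0294]
tool_rot: [[0.968, -0.252, 0.0], [-0.252, -0.968, -0.0], [0.0, 0.0, -1.0]]
ft_force: [-3.8, 1.4, 7.9]
grip_width: 0.0001
gripper_force: 4.0
```

Now 1 mm more, as before, then lift straight off slowly at first and check.

Call:
jog_arm --plan "0 0 0 0 0 0.12 255; 0 0 0 0 0 0 255; 0 0 0 0 0 0 255; 0 0 0 0 0 -0.3 255; 0 0 0 0 0 -0.5 255; 0 0 0 0 0 -1 255; 0 0 0 0 0 -2 255; 0 0 0 0 0 -3 255; 0 0 0 0 0 -3 255; 0 0 0 0 0 -3 255"

```text
time_s: 17.72
position: [0.5259, -0.0957, 0.1579]
tool_rot: [[0.968, -0.252, 0.001], [-0.252, -0.968, -0.0], [0.001, 0.0, -1.0]]
ft_force: [0.5, 0.3, -0.4]
grip_width: -0.0001
gripper_force: 0.0
```

Call:
jog_arm --plan "0 0 0 -1 0 -1 255; 0 0 0 -2 0 0 255; 0 0 0 -2 0 0 255; 0 0 0 -2 0 0 255; 0 0 0 -2 0 0 255; 0 0 0 0 0 0 255; 0 0 0 0 0 0 255; 0 0 0 0 0 0 255; 0 0 0 0 0 0 255; 0 0 0 0 0 0 255"

```text
time_s: 18.55
position: [0.4393, -0.0732, 0.1658]
tool_rot: [[0.968, -0.252, 0.0], [-0.252, -0.968, -0.0], [0.0, 0.0, -1.0]]
ft_force: [1.1, -0.5, -0.3]
grip_width: -0.0001
gripper_force: 0.0
```

```bash
python3 -c "
from h import *
tip(); im=cover(); cv2.imwrite('pics/s8.png',cv2.resize(im['pixels'][200:440,160:480,::-1],(800,600),interpolation=cv2.INTER_CUBIC))
"
```

```text
tip est [-138.7366   -1.4408  205.2723] zaxis [ 0.0002 -0.     -1.    ] t 18.55 f [ 1.0681 -0.4515 -0.2913]
cover c [-13.149   -4.81    80.5548] n [0.0072 0.0003 1.    ] theta 0.007196350648044434 0.9844137442437123 0.87
```

View pics/s8.png

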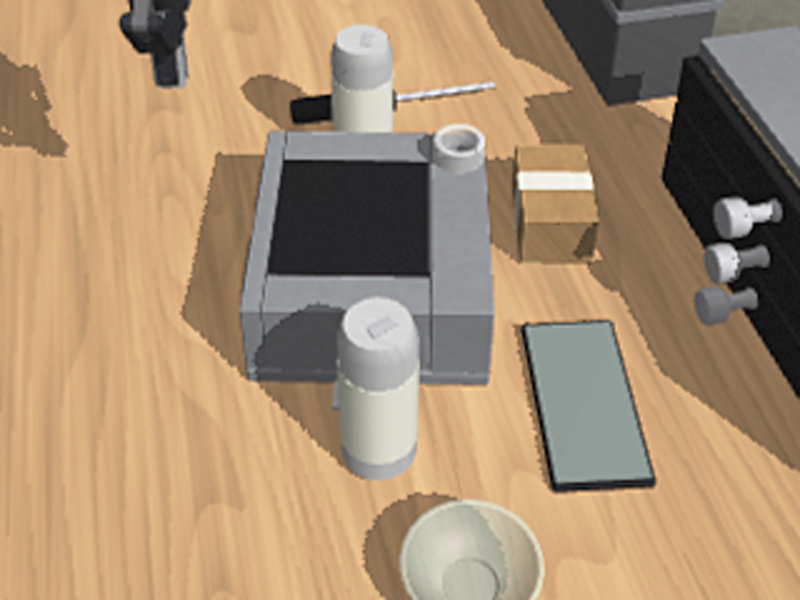

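The cover lies flush and latched at crop (350,220), with θ ≈ 0. Cans, tape, carton, phone and dish all stand where they were, and the arm is clear.

```bash
python3 -c "
from rig import job
print(job.close_job())"
```

```text
the job is handed in; nothing more can be done
None
```

The cover was popped open, the reset button was pressed fully down and sprang back, and the cover is latched shut again; the job is handed in at about 18.6 s, and the last side picture shows nothing else disturbed.

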